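Board into the saw jig, blank held to the fence

ROBOT

A 7-joint arm with a two-finger parallel gripper is mounted at the origin on a cart in front of the work surface, level with it; the furniture and walls round the work are solid. World frame = base frame: x ahead of the robot, y to its left, z up, the work surface at z = 0. Lengths are in m, angles in rad, forces in N, time in s.
With the tool pointing down it reaches from about 0.35 to 0.9 m from the base axis. Payload 8.1 kg.
Tool frame: the origin (TCP) lies at the very end of the fingers, on their centre line; the grasp point (between the pads) lies 19 mm behind it (manip.pinch_z is the distance from the TCP to the grasp point, in m); z points along the fingers, y is the direction in which the jaws open and shut (so a half turn about z gives the same grasp; the last joint's range is limited). The gripper opens to 92 mm and grips with 3 to 60 N. Pads are 19 mm wide; open, the fingers measure 130 mm over their backs; the gripper's body (75 mm by 190 mm) begins 47 mm behind the grasp point.
Start: joints at [-1.236, 0.434, 0.025, 1.573, -0.012, 1.134, -0.075], TCP at [0.265, 0.566, 0.227] pointing down, gripper open.
Joint ranges: [-2.62, 2.62], [-0.44, 2.09], [-1.27, 1.32], [0.08, 2.57], [-1.32, 4.46], [0.12, 2], [-2.74, 2.74]. Speed limits (rad/s): [2.22, 2.22, 3.01, 3.01, 3.14, 3.14, 3.14].

INTERFACE

Orientations are given as a 3x3 rotation matrix whose columns are the frame's x, y, z axes.
In Python, from plant import manip, camera, order gives the robot as it stands.
- The arm moves only by the tool move_arm, never from a script. Its arguments are lists of equal length, an entry for each row: "delta_pos": the shift along the tool's x, y, z in cm, a list of three; "twist": the turn about the tool's z in rad; "gripper": the closure, from 0 (fully open) to 1 (shut). In form: {"delta_pos": [[tx, ty, tz], ...], "twist": [twist, ...], "gripper": [gripper, ...]}. A call has 1 to 8 rows; each row is the pose to reach, as a shift and turn from the pose commanded when the call began, along the tool's axes at that moment; what a row does not reach only later rows make up. A row lasts 1/12 s, in which the tool goes at most 41.7 mm and 7.16 degrees, less where a joint would pass 70% of its speed; a pose out of reach is approached as far as the arm can. A call with a gripper value outside its range is refused whole. The fingers move at their own pace and stop on an object; "force" is the grip in N (left out, the last holds). Time passes only in rows, so rows that repeat a pose let the fingers close. It gives the time, the measured TCP pose, the force and the opening at its end, in the units of the state.
- manip.sense(): the state, without advancing time (a new reading comes with each control period).
- camera(name): name is "scene" or "top" or "wrist"; returns a dict with "image" (400x640x3 uint8, red, green, blue), "camera_matrix" (3x3 intrinsics, pixels), "R" (3x3) and "t" (3): a world point X has camera coordinates R X + t; the wrist camera has in their place "hand_eye" (4x4, takes a point from camera to tool coordinates, whose origin is the TCP and whose axes are the flange's). Camera axes: x right, y down, z forward; pixel columns grow to the right and rows downward; lengths in m; the calibration is good to about 2 mm. A picture is of the moment at which its call begins: read the wrist's pose just before it. There is no depth.
- order.job_done(): hands the job in, once; it reports no verdict.
The state is a dict: "t": time; "joints": joint angles; "joint_velocities": joint speeds; "joint_torque": joint torques, N m; "tool_pos": TCP position; "ee_rot": TCP orientation; "wrist_force": force on the tool from outside, world axes, zero at the start; "torque": the same for the moment, N m; "grip_width": finger opening in m.
Only numpy, scipy, OpenCV 4.12 (cv2) and the standard library are available. Lean on these libraries where they do the work, as an engineer would, in place of code of your own. Each camera call takes 0.05 s, during which the arm holds its last target.

TASK

Slide the loose plywood saw board along the jig's channel, nose first under the fence, until it is fully home against the end stop. Then set the plaster blank flat on the board with a long side face flush against the fence, centred on the saw slit, and hold it there as for sawing: one firm but not crushing diagonal push, down onto the board and forward into the fence together. Finish while still holding it with that push (do not let go), and leave everything else on the bench where it is.

Things in the scene. Friction and masses are not known exactly. Their poses are not given: they have to be found in the camera images.
- saw_jig: aluminium saw jig fixed to the bench, 130 x 100 mm from above: 6 mm base plate, a channel between two low rails, and over its far end a bridge with a fence nose that juts out towards the robot. Origin on the bench surface; x is the direction in which the board slides in (roughly away from the robot), y left, z up. Base from x = -75 to +55 mm; bridge x = +35 to +45, 90 mm wide, top at z = 43.5 mm
- channel (a point): middle of the flared mouth of the channel (jig x = -62 mm), on the base plate, 6 mm above the bench. The rails run from jig x = -46 mm to the bridge, 63 mm apart inside, their tops 14 mm above the bench. The channel is open above, so the board can be laid into it or slid in from the front
- slot (a point): middle of the end stop's face that the board's nose meets (jig x = +45 mm, on the base plate): the closed back end of the slot beneath fence and bridge, 63 mm wide and 11.5 mm high (6 to 17.5 mm above the bench)
- fence_face (a point): middle of the fence's front face (jig x = +20 mm), at the height of the top of a board that is home (16 mm above the bench); axes as the jig's, x into the fence, y along it. The fence is a nose 36 mm wide, narrower than the blank is long, jutting 15 mm from the bridge, 17.5 to 43.5 mm above the bench; a 3 mm saw slit splits it at y = 0
- saw_board: loose plywood board 120 x 60 x 10 mm, 0.12 kg, flat on the bench, grip rib up. Origin at the centre of its underside; x points to the nose (+60 mm, last 10 mm slightly narrower), which goes under the fence. Home: origin at jig x = -15 mm, underside 6 mm above the bench, parallel to the jig, nose 25 mm behind the fence face
- rib_top (a point): middle of the top of the board's upright grip rib, 35 mm above the board's underside, at board x = -42 mm, y = 0; the rib is 12 mm thick (along y), 30 mm long (along x) and stands 25 mm above the board; axes as the board's
- blank: plaster carving blank with pencil lines round it, a white rectangular block 22 (x) x 46 (y) x 22 (z) mm, about 35 g, lying loose on the bench, the only such block. Origin at the centre of its underside, y along its length. Friction on the board about 0.6. Held to the fence, its origin lies 11 mm in front of the fence face
- tooth_molar: loose carved plaster molar on a square foot, 24 x 24 x 48 mm, a bystander behind the jig; origin at the centre of its underside
- petri_dish: loose round dish, 91 mm across, 14 mm high, a bystander behind the jig; origin at the centre of its underside
Things that resemble listed ones, but are neither listed nor needed, are in the scene too. What is shaped like the blank but pink, red or yellow is not meant.

How it is judged:
On the way, in this order (a step that is already met when the one before it is completed fails the run):
1. the saw board is fully home in the slot under the fence (x of saw_board in the frame of saw_jig between -0.019 and -0.01 m and y of saw_board in the frame of saw_jig between -0.005 and 0.005 m and z of saw_board in the frame of saw_jig between 0.003 and 0.009 m and angle between the x axis of saw_board and the x axis of saw_jig, either way round below 0.07 rad), for 0.2 s.
2. the blank stands on the board in front of the fence (contact force between blank and saw_board above 0.1 N and x of blank in the frame of fence_face between -0.04 and -0.005 m), for 0.1 s.
At the end, for the whole second after the job is handed in: Board home: within 4 mm of the end stop, flat, parallel to 0.07 rad. Blank on it flat (0.08 rad), flush with the fence (2.5 mm, 0.08 rad), centred on the slit within 10 mm, at rest; the robot's push bears with over 2 N on the board and over 2 N on the fence through the last second (all of step 1 and contact force between blank and saw_board above 2 N and contact force between blank and saw_jig above 2 N and x of blank in the frame of fence_face between -0.0135 and -0.008 m and y of blank in the frame of fence_face between -0.01 and 0.01 m and z of blank in the frame of fence_face between -0.003 and 0.003 m and angle between blank's own z axis and vertical below 0.08 rad and angle between the y axis of blank and the y axis of fence_face, either way round below 0.08 rad and linear speed of blank below 0.01 m/s); the arm keeps its last pose, push and grip.
It fails at once if the molar or the dish was pushed away (distance of any of tooth_molar, petri_dish from where it was at the start of the episode above 0.03 m).
It fails at once if the plaster blank was crushed against the fence or the board (over 60 N) (contact force between blank and saw_jig above 60 N or contact force between blank and saw_board above 60 N).
It also fails if it takes over 66 s, if anything falls off the work surface, if the arm or the gripper's body presses on something with over 40 N, if the wrist force passes 120 N, or if a joint passes its speed limit or range.

## Working session

There is one attempt and no reset: what is moved stays moved. The work goes in short steps, Python scripts to look and compute and a tool call to move; the robot and the scene stay as the last step left them, time stands still between calls to the robot, and variables do not carry over. Pictures are saved under pics/ and viewed, and the job is handed in when it is done.

Besides the shell and the picture viewer there is one more tool, called after "Request:" as name(argument=value, ...) on one line, values as JSON. move_arm: Moves the arm, as the interface text tells. Its arguments: {"type":"object","properties":{"delta_pos":{"type":"array","items":{"type":"array","items":{"type":"number"}}},"twist":{"type":"array","items":{"type":"number"}},"gripper":{"type":"array","items":{"type":"number"}},"force":{"type":"number"}},"required":["delta_pos","twist","gripper"]}

```bash
ls; mkdir -p pics; python3 - <<'E'
from plant import manip,camera,order
import cv2,numpy as np
s=manip.sense();print(s['t'],s['tool_pos'],s['ee_rot'],s['grip_width'],manip.pinch_z)
for n in("scene","top","wrist"):
    c=camera(n);cv2.imwrite(f'pics/a_{n}.png',c['image'][:,:,::-1]);print(n,{k:np.round(v,4).tolist() for k,v in c.items() if k!='image'})
E
```

```text
pics
0.0 [0.26480021 0.56556337 0.2259312 ] [[-9.05650063e-01  4.24025563e-01 -5.35102790e-04]
 [ 4.24025873e-01  9.05648825e-01 -1.50512805e-03]
 [-1.53597555e-04 -1.59001674e-03 -9.99998724e-01]] 0.0919161953751063 0.0188
scene {'camera_matrix': [[444.679, 0.0, 321.2001], [0.0, 444.679, 197.3294], [0.0, 0.0, 1.0]], 'R': [[-0.7129, -0.7012, -0.0131], [-0.3956, 0.4175, -0.818], [0.579, -0.578, -0.575]], 't': [0.4111, 0.2777, 0.7644]}
top {'camera_matrix': [[406.0406, 0.0, 317.886], [0.0, 406.0406, 198.7897], [0.0, 0.0, 1.0]], 'R': [[0.0038, -0.9996, -0.0287], [-0.9972, -0.0016, -0.0744], [0.0743, 0.0289, -0.9968]], 't': [-0.001, 0.5608, 1.0086]}
wrist {'camera_matrix': [[302.2534, 0.0, 318.7257], [0.0, 302.2534, 203.2826], [0.0, 0.0, 1.0]], 'hand_eye': [[0.0005, -0.9573, -0.2891, 0.0778], [1.0, 0.0006, -0.0001, 0.0002], [0.0002, -0.2891, 0.9573, -0.1575], [0.0, 0.0, 0.0, 1.0]]}
```

View pics/a_top.png

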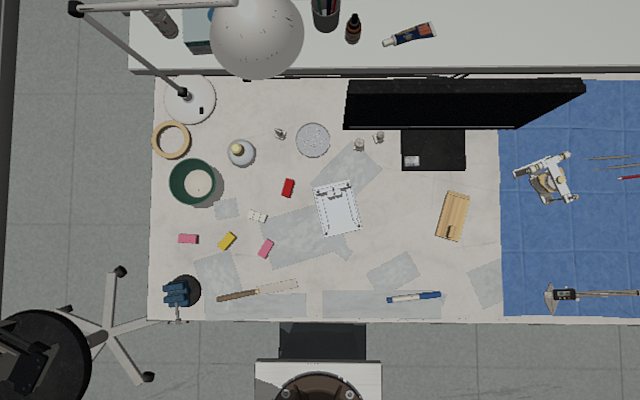

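View pics/a_scene.png

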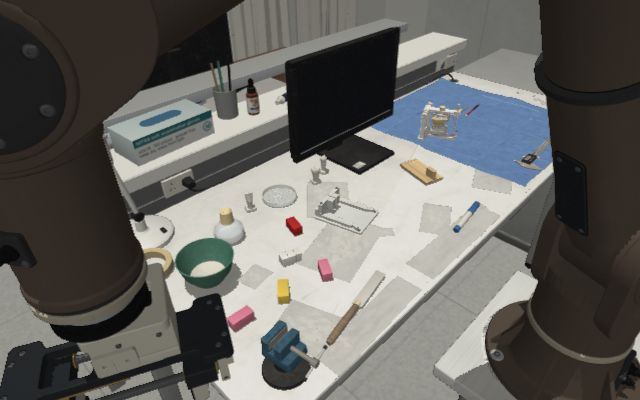

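View pics/a_wrist.png

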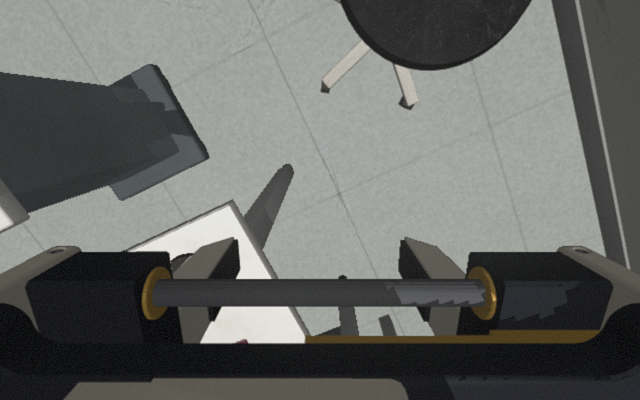

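```bash
cat > h.py <<'E'
import cv2,numpy as np
def crop(src,dst,x,y,w,h,s):
    i=cv2.imread(src)[y:y+h,x:x+w];cv2.imwrite(dst,cv2.resize(i,None,fx=s,fy=s,interpolation=cv2.INTER_CUBIC))
E
python3 -c "
from h import *
crop('pics/a_top.png','pics/c1.png',300,170,80,75,8)
crop('pics/a_top.png','pics/c2.png',425,180,55,70,8)
crop('pics/a_top.png','pics/c3.png',235,195,50,40,12)"
```

```text
(no output)
```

View pics/c1.png

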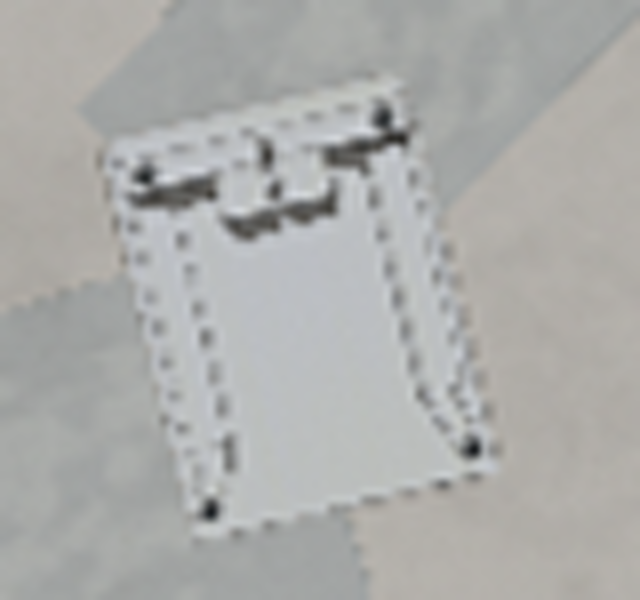

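View pics/c2.png

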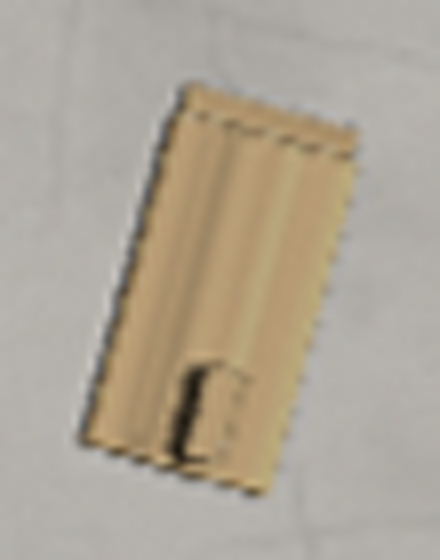

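View pics/c3.png

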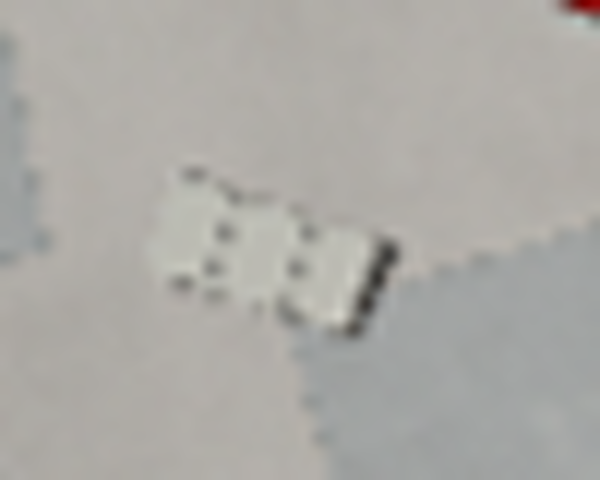

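```bash
cat >> h.py <<'E'
from plant import manip,camera,order
def toworld(K,R,t,px,z):
    d=R.T@np.linalg.inv(K)@np.array([px[0],px[1],1.]);o=-R.T@t
    return o+d*(z-o[2])/d[2]
def wristcam():
    s=manip.sense();c=camera("wrist");H=c['hand_eye']
    T=np.eye(4);T[:3,:3]=s['ee_rot'];T[:3,3]=s['tool_pos']
    C=T@H;R=C[:3,:3].T;return c['image'],c['camera_matrix'],R,-R@C[:3,3]
def proj(K,R,t,X):
    X=np.atleast_2d(X)@R.T+t;p=X@K.T;return p[:,:2]/p[:,2:]
def fit2d(model,pts):
    m=np.array(model)[:,:2];p=np.array(pts)[:,:2];mc=m.mean(0);pc=p.mean(0)
    a=(m-mc);b=p-pc
    th=np.arctan2((a[:,0]*b[:,1]-a[:,1]*b[:,0]).sum(),(a*b).sum())
    Rz=np.array([[np.cos(th),-np.sin(th)],[np.sin(th),np.cos(th)]])
    o=pc-Rz@mc;res=p-(m@Rz.T+o);return o,th,res
E
cat > t.py <<'E'
from h import *
c=camera("top");K,R,t=c['camera_matrix'],c['R'],c['t']
def go(n,off,s,px,model,z):
    P=[toworld(K,R,t,(off[0]+(u-s/2+.5)/s,off[1]+(v-s/2+.5)/s),z) for u,v in px]
    o,th,r=fit2d(model,P);print(n,o.round(4),th.round(3),(1000*r).round(1).tolist())
go('jig',(300,170),8,[(200,535),(497,470),(400,80),(105,145)],[(-.075,.05),(-.075,-.05),(.055,-.05),(.055,.05)],.006)
go('board',(425,180),8,[(85,440),(265,492),(357,140),(188,90)],[(-.06,.03),(-.06,-.03),(.06,-.029),(.06,.029)],.010)
go('blank',(235,195),12,[(172,170),(392,238),(350,332),(152,270)],[(.011,.023),(.011,-.023),(-.011,-.023),(-.011,.023)],.022)
E
python3 t.py
```

```text
jig [ 0.5483 -0.0461] 0.233 [[1.7, -1.7], [-0.3, 1.0], [-1.7, 1.6], [0.3, -0.8]]
board [ 0.519  -0.3402] -0.287 [[1.5, -1.4], [2.5, 0.2], [-1.7, 2.0], [-2.3, -0.8]]
blank [0.5177 0.1555] -0.296 [[0.2, 1.6], [-0.7, -1.4], [0.5, 0.8], [0.0, -1.0]]
```

```bash
cat >> h.py <<'E'
def plan(p,yang,s=None):
    """target TCP world pos, world angle of tool y -> delta cm in tool axes, twist"""
    s=s or manip.sense();R=s['ee_rot'];d=R.T@(np.array(p)-s['tool_pos'])*100
    a=np.arctan2(R[1,1],R[0,1]);tw=-(yang-a);tw=(tw+np.pi/2)%np.pi-np.pi/2
    rows=max(np.linalg.norm(d)/4.17,abs(np.degrees(tw))/7.16)
    print('t',s['t'],'delta',d.round(2),'twist',tw.round(3),'rows>=',rows.round(1))
E
python3 - <<'E'
from h import *
plan((.4787,-.3283,.15),np.pi/2-.287)
c=camera("top");K,R,t=c['camera_matrix'],c['R'],c['t'];s=camera("scene")
# bowl rim right-most in top for heights
for z in(0,.03,.05,.07,.09): 
    P=toworld(K,R,t,(193,183),z);print(z,P.round(3),proj(s['camera_matrix'],s['R'],s['t'],P).round(0),toworld(K,R,t,(219,183),z).round(3))
E
python3 -c "
from h import *
crop('pics/a_scene.png','pics/c4.png',150,180,200,150,4)"
```

```text
t 0.2 delta [-57.28 -71.89   7.7 ] twist -0.151 rows>= 22.1
0 [0.603 0.328 0.   ] [[201. 282.]] [0.603 0.26  0.   ]
0.03 [0.6   0.318 0.03 ] [[204. 270.]] [0.6   0.252 0.03 ]
0.05 [0.598 0.311 0.05 ] [[206. 262.]] [0.598 0.246 0.05 ]
0.07 [0.595 0.304 0.07 ] [[208. 253.]] [0.595 0.24  0.07 ]
0.09 [0.593 0.298 0.09 ] [[210. 244.]] [0.593 0.235 0.09 ]
```

View pics/c4.png

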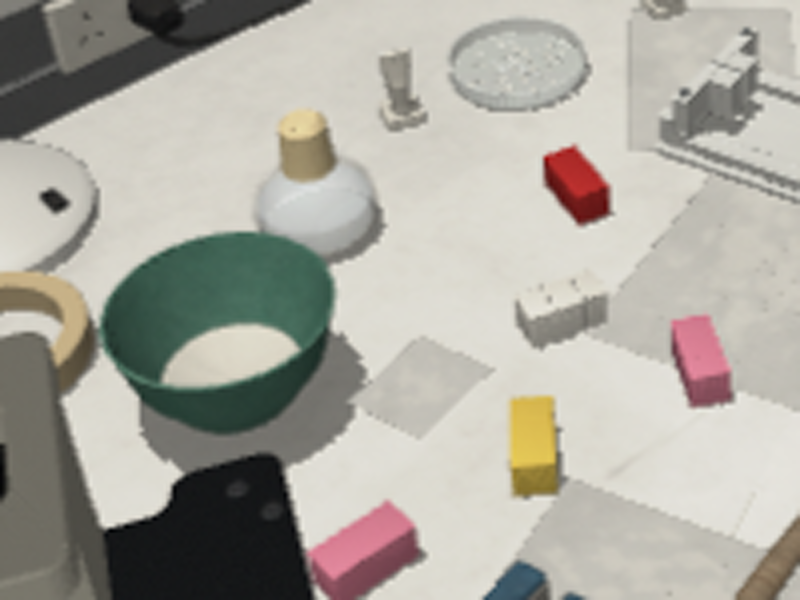

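Request:
move_arm(delta_pos=[[-2.5, -3, 0], [-5, -6, 0], [-7.5, -9.5, 0], [-10, -12.5, 0], [-12.5, -15.5, 0], [-15, -19, 0], [-17.5, -22, 0], [-20, -25, 0]], twist=[-0.02, -0.04, -0.06, -0.08, -0.1, -0.12, -0.14, -0.15], gripper=[0.4, 0.4, 0.4, 0.4, 0.4, 0.4, 0.4, 0.4], force=30)

```text
t: 0.97
tool_pos: [0.3401, 0.2527, 0.2269]
ee_rot: [[-0.959, 0.283, 0.0], [0.283, 0.959, 0.0], [-0.0, 0.0, -1.0]]
wrist_force: [0.6, -0.0, -0.7]
grip_width: 0.0551
```

```bash
python3 - <<'E'
from h import *
plan((.4787,-.3283,.15),np.pi/2-.287)
E
```

```text
t 0.9667 delta [-29.73 -51.81   7.67] twist 0.0 rows>= 14.4
```

Request:
move_arm(delta_pos=[[-2, -3.5, 0.5], [-4, -7, 1], [-6, -10.5, 1.5], [-8, -14, 2], [-10, -17.5, 2.5], [-12, -21, 3], [-14, -24.5, 3.5], [-16, -28, 4]], twist=[0, 0, 0, 0, 0, 0, 0, 0], gripper=[0.4, 0.4, 0.4, 0.4, 0.4, 0.4, 0.4, 0.4])

```text
t: 1.63
tool_pos: [0.4141, -0.061, 0.1869]
ee_rot: [[-0.959, 0.284, 0.001], [0.284, 0.959, 0.0], [-0.001, 0.001, -1.0]]
wrist_force: [1.6, 0.7, 0.1]
grip_width: 0.0552
```

Request:
move_arm(delta_pos=[[-2, -3.5, 0.5], [-4, -7, 1], [-6, -10.5, 1.5], [-8, -14, 2], [-10, -17.5, 2.5], [-12, -21, 3], [-13.7, -23.8, 3.7], [-13.7, -23.8, 3.7]], twist=[0, 0, 0, 0, 0, 0, 0, 0], gripper=[0.4, 0.4, 0.4, 0.4, 0.4, 0.4, 0.4, 0.4])

```text
t: 2.3
tool_pos: [0.4773, -0.3334, 0.1489]
ee_rot: [[-0.957, 0.29, -0.0], [0.29, 0.957, -0.005], [-0.001, -0.004, -1.0]]
wrist_force: [-0.7, 0.3, 0.4]
grip_width: 0.0552
```

```bash
python3 - <<'E'
from h import *
i,K,R,t=wristcam();cv2.imwrite('pics/w1.png',i[:,:,::-1]);np.savez('w1.npz',K=K,R=R,t=t);print(manip.sense()['t'])
E
```

```text
2.35
```

View pics/w1.png

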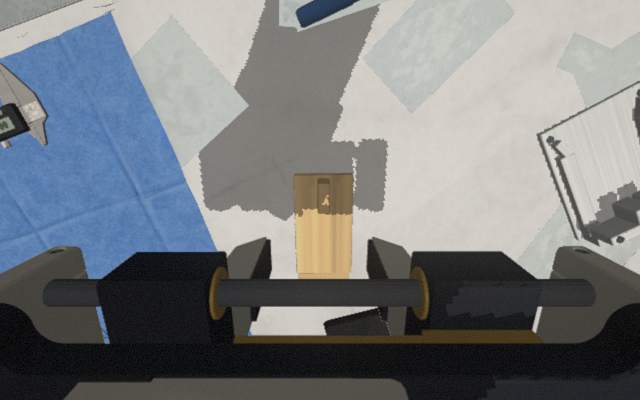

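```bash
python3 -c "
from h import *
crop('pics/w1.png','pics/c5.png',280,165,90,120,5)"
```

```text
(no output)
```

View pics/c5.png

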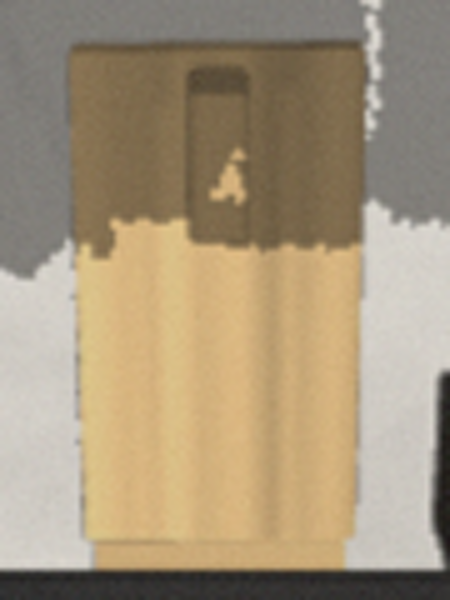

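```bash
cat > f.py <<'E'
from h import *
def go(n,npz,off,s,px,model,z):
    d=np.load(npz)
    P=[toworld(d['K'],d['R'],d['t'],(off[0]+(u-s/2+.5)/s,off[1]+(v-s/2+.5)/s),z) for u,v in px]
    o,th,r=fit2d(model,P);print(n,o.round(4),th.round(3),(1000*r).round(1).tolist());return o,th
E
python3 - <<'E'
from f import *
o,th=go('board','w1.npz',(280,165),5,[(70,47),(363,45),(84,540),(356,540)],[(-.06,-.03),(-.06,.03),(.05,-.03),(.05,.03)],.010)
go('rib','w1.npz',(280,165),5,[(188,93),(248,93),(191,242),(248,242)],[(-.015,-.006),(-.015,.006),(.015,-.006),(.015,.006)],.035)
rb=o+np.array([np.cos(th),np.sin(th)])*-.042;print(rb)
plan((rb[0],rb[1],.018),np.pi/2+th)
E
```

```text
board [ 0.5181 -0.3413] -0.284 [[-0.0, 0.8], [-0.4, -0.8], [0.0, 0.1], [0.4, -0.1]]
rib [ 0.4779 -0.3296] -0.281 [[0.6, 0.3], [0.4, -0.7], [-0.4, 0.8], [-0.6, -0.4]]
[ 0.47779858 -0.32959046]
t 2.35 delta [-0.06  0.1  13.09] twist -0.009 rows>= 3.1
```

Request:
move_arm(delta_pos=[[0, 0.1, 4], [0, 0.1, 8], [0, 0.1, 11], [0, 0.1, 12.5], [0, 0.1, 13.2], [0, 0.1, 13.4], [0, 0.1, 13.4], [0, 0.1, 13.4]], twist=[0, 0, 0, 0, 0, 0, 0, 0], gripper=[0.5, 0.5, 0.5, 0.5, 0.5, 0.5, 0.5, 0.5])

```text
t: 3.02
tool_pos: [0.479, -0.3254, 0.017]
ee_rot: [[-0.959, 0.284, 0.002], [0.284, 0.959, -0.001], [-0.002, -0.0, -1.0]]
wrist_force: [0.8, -0.3, 0.7]
grip_width: 0.0461
```

Request:
move_arm(delta_pos=[[0, 0, 0], [0, 0, 0], [0, 0, 0], [0, 0, 0], [0, 0, 0], [0, 0, 0], [0, 0, 0], [0, 0, 0]], twist=[0, 0, 0, 0, 0, 0, 0, 0], gripper=[1, 1, 1, 1, 1, 1, 1, 1], force=50)

```text
t: 3.68
tool_pos: [0.4782, -0.3255, 0.016]
ee_rot: [[-0.959, 0.284, 0.0], [0.284, 0.959, -0.0], [-0.0, -0.0, -1.0]]
wrist_force: [-1.1, -0.3, 3.8]
grip_width: 0.0117
```

Request:
move_arm(delta_pos=[[0, 0, -1], [0, 0, -2], [0, 0, -3.5], [0, 0, -5], [0, 0, -6], [0, 0, -7], [0, 0, -7], [0, 0, -7]], twist=[0, 0, 0, 0, 0, 0, 0, 0], gripper=[1, 1, 1, 1, 1, 1, 1, 1])

```text
t: 4.35
tool_pos: [0.4784, -0.3251, 0.0862]
ee_rot: [[-0.959, 0.284, 0.001], [0.284, 0.959, -0.0], [-0.001, 0.0, -1.0]]
wrist_force: [-0.4, 0.3, -1.8]
grip_width: 0.0116
```

```bash
python3 - <<'E'
from h import *
i,K,R,t=wristcam();cv2.imwrite('pics/w2.png',i[:,:,::-1]);np.savez('w2.npz',K=K,R=R,t=t);print(manip.sense()['t'])
c=camera('scene');cv2.imwrite('pics/s2.png',c['image'][:,:,::-1])
crop('pics/w1.png','pics/c6.png',520,70,120,190,4)
crop('pics/s2.png','pics/c7.png',300,120,180,130,4)
E
```

```text
4.4
```

View pics/w2.png

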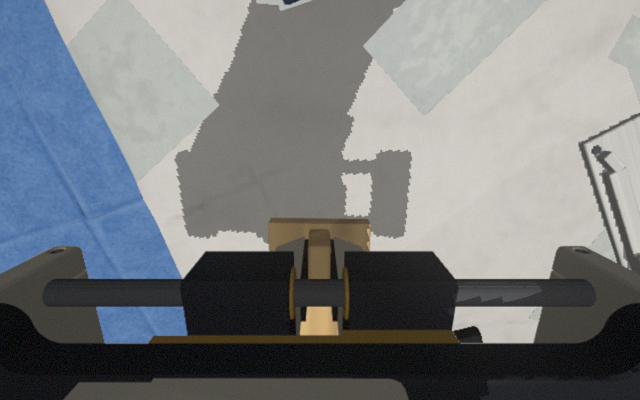

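View pics/c6.png

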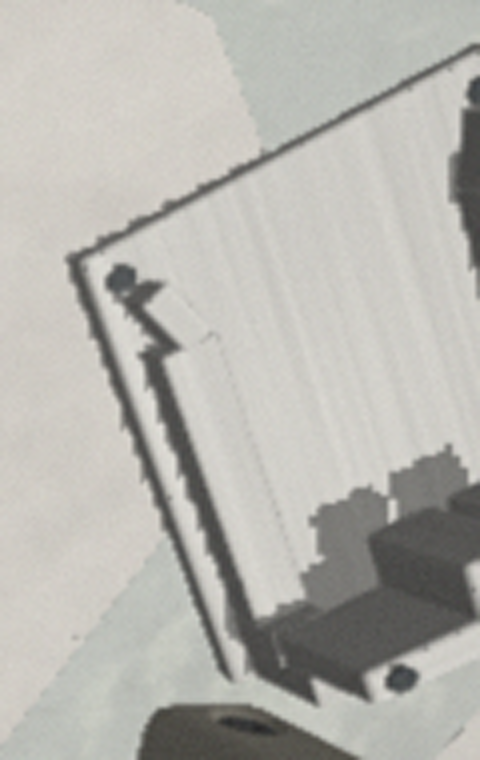

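View pics/c7.png

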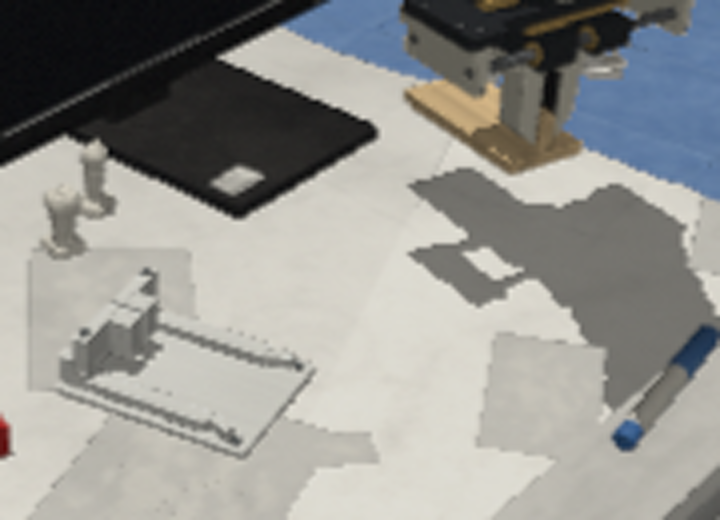

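```bash
python3 - <<'E'
from h import *
plan((.51,-.21,.15),np.pi/2+.233)
E
```

```text
t 4.45 delta [ 0.18 11.93 -6.48] twist -0.521 rows>= 4.2
```

Request:
move_arm(delta_pos=[[0, 1, -1], [0, 3, -3], [0, 5, -5], [0, 7.5, -6.5], [0, 10, -6.5], [0.2, 12, -6.5], [0.2, 12, -6.5], [0.2, 12, -6.5]], twist=[-0.05, -0.13, -0.22, -0.31, -0.4, -0.48, -0.52, -0.52], gripper=[1, 1, 1, 1, 1, 1, 1, 1])

```text
t: 5.12
tool_pos: [0.5107, -0.2072, 0.1509]
ee_rot: [[-0.971, -0.237, -0.0], [-0.237, 0.971, 0.001], [0.0, 0.001, -1.0]]
wrist_force: [0.5, -1.2, -0.9]
grip_width: 0.0112
```

Request:
move_arm(delta_pos=[[0, 0, 0], [0, 0, 0]], twist=[0, 0], gripper=[1, 1])

```text
t: 5.28
tool_pos: [0.5099, -0.2102, 0.1507]
ee_rot: [[-0.974, -0.228, -0.0], [-0.228, 0.974, -0.0], [0.0, -0.0, -1.0]]
wrist_force: [-0.7, 0.1, -1.5]
grip_width: 0.0117
```

```bash
python3 - <<'E'
from h import *
i,K,R,t=wristcam();cv2.imwrite('pics/w3.png',i[:,:,::-1]);np.savez('w3.npz',K=K,R=R,t=t);print(manip.sense()['t'])
crop('pics/w3.png','pics/c8.png',380,60,200,200,3)
E
```

```text
5.3333
```

View pics/w3.png

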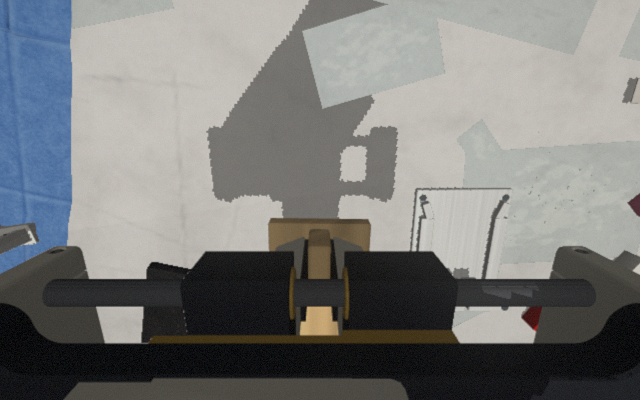

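```bash
python3 - <<'E'
from h import *
crop('pics/w3.png','pics/c8.png',400,170,130,110,6)
E
```

```text
(no output)
```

View pics/c8.png

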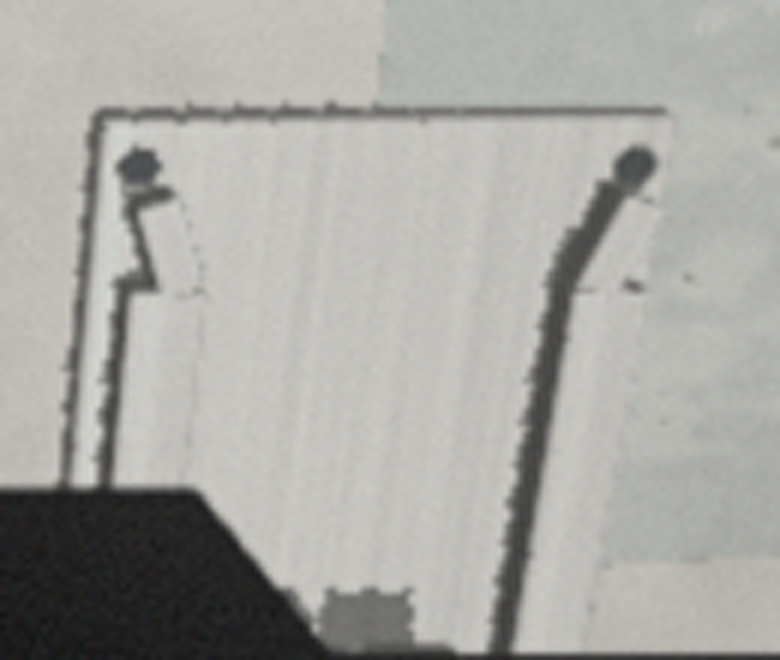

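```bash
python3 - <<'E'
from f import *
go('base','w3.npz',(400,170),6,[(102,117),(668,113)],[(-.075,-.05),(-.075,.05)],.006)
go('rails','w3.npz',(400,170),6,[(204,295),(574,290)],[(-.046,-.0315),(-.046,.0315)],.014)
d=np.load('w3.npz')
for a,b in [((204,295),(188,480)),((574,290),(517,640)),((103,117),(68,480))]:
    z=.006 if a[0]==103 else .014
    P=[toworld(d['K'],d['R'],d['t'],(400+(u-2.5)/6,170+(v-2.5)/6),z) for u,v in(a,b)]
    D=P[1]-P[0];print(np.arctan2(D[1],D[0]))
E
```

```text
base [ 0.5465 -0.0479] 0.238 [[-0.4, 1.5], [0.4, -1.5]]
rails [ 0.5466 -0.0466] 0.245 [[0.1, -0.3], [-0.1, 0.3]]
0.25902751268656005
0.24579341625402584
0.23087019903792816
```

```bash
python3 - <<'E'
from h import *
plan((.393,-.0845,.06),np.pi/2+.24)
E
```

```text
t 5.3333 delta [ 8.51 14.92  9.07] twist -0.01 rows>= 4.7
```

Request:
move_arm(delta_pos=[[1.5, 2.5, 0], [3, 5, 0], [5, 8, 1], [7, 11, 3], [8, 13.5, 5], [8.5, 14.9, 7], [8.5, 14.9, 9], [8.5, 14.9, 9]], twist=[-0.01, -0.01, -0.01, -0.01, -0.01, -0.01, -0.01, -0.01], gripper=[1, 1, 1, 1, 1, 1, 1, 1])

```text
t: 6.0
tool_pos: [0.391, -0.0837, 0.0586]
ee_rot: [[-0.971, -0.24, -0.004], [-0.24, 0.971, 0.0], [0.004, 0.001, -1.0]]
wrist_force: [-0.4, -0.5, -1.0]
grip_width: 0.0119
```

Request:
move_arm(delta_pos=[[0, 0, 0], [0, 0, 0]], twist=[0, 0], gripper=[1, 1])

```text
t: 6.17
tool_pos: [0.3941, -0.0851, 0.0615]
ee_rot: [[-0.971, -0.238, 0.001], [-0.238, 0.971, -0.0], [-0.001, -0.001, -1.0]]
wrist_force: [1.1, -0.3, -0.3]
grip_width: 0.0116
```

```bash
python3 - <<'E'
from h import *
plan((.393,-.0845,.026),np.pi/2+.24)
c=camera('scene');cv2.imwrite('pics/s3.png',c['image'][:,:,::-1]);crop('pics/s3.png','pics/c9.png',290,150,150,112,5)
c=camera('top');cv2.imwrite('pics/t3.png',c['image'][:,:,::-1]);crop('pics/t3.png','pics/c10.png',290,160,100,100,6)
E
```

```text
t 6.1667 delta [0.1  0.09 3.55] twist 0.0 rows>= 0.9
```

View pics/c9.png

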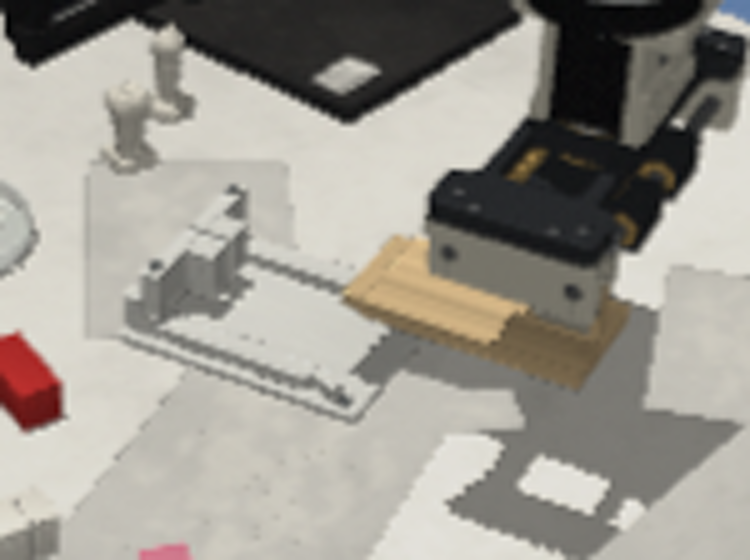

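View pics/c10.png

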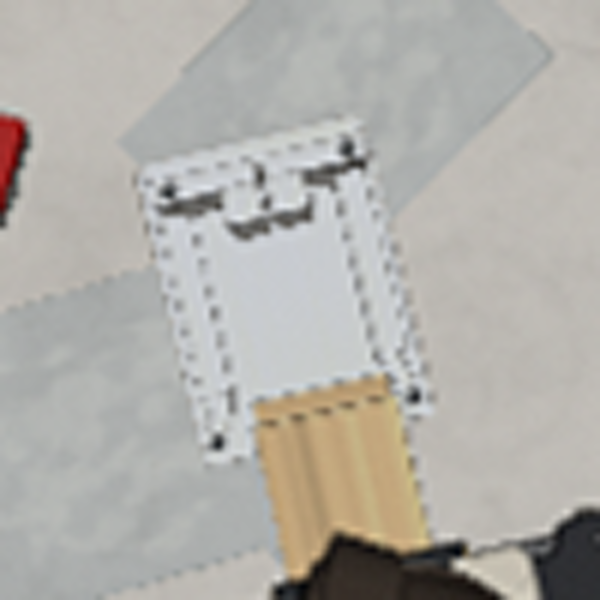

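```bash
python3 - <<'E'
from h import *
c=camera("top");K,R,t=c['camera_matrix'],c['R'],c['t']
j=np.array([.5466,-.0468]);A=.24;Rz=np.array([[np.cos(A),-np.sin(A)],[np.sin(A),np.cos(A)]])
f=lambda u,v,z:Rz.T@(toworld(K,R,t,(290+(u-2.5)/6,160+(v-2.5)/6),z)[:2]-j)
for p in[(256,403,.0555),(388,376,.0555),(230,375,.014),(385,360,.014),(228,225,.0435),(318,205,.0435),(213,463,.006),(435,413,.006)]:print(p,(f(*p)*1000).round(1))
s=manip.sense();print(Rz.T@(s['tool_pos'][:2]-j)*1000)
E
```

```text
(256, 403, 0.0555) [-52.4  24.2]
(388, 376, 0.0555) [-54.3 -30.4]
(230, 375, 0.014) [-38.1  31.8]
(385, 360, 0.014) [-47.4 -33.4]
(228, 225, 0.0435) [21.7 18. ]
(318, 205, 0.0435) [ 20.9 -20. ]
(213, 463, 0.006) [-72.6  47.7]
(435, 413, 0.006) [-74.1 -49.1]
[-156.93236469   -0.65746517]
```

Request:
move_arm(delta_pos=[[0.1, 0.15, 1], [0.2, 0.15, 2], [0.2, 0.15, 3], [0.2, 0.15, 3.6], [0.2, 0.15, 3.7], [0.2, 0.15, 3.7]], twist=[0, 0, 0, 0, 0, 0], gripper=[1, 1, 1, 1, 1, 1])

```text
t: 6.82
tool_pos: [0.3911, -0.0833, 0.0239]
ee_rot: [[-0.971, -0.239, -0.0], [-0.239, 0.971, 0.0], [0.0, 0.0, -1.0]]
wrist_force: [-1.1, -0.2, -1.3]
grip_width: 0.0116
```

```bash
cat >> h.py <<'E'
J=np.array([.5466,-.0468]);A=.24;Rz=np.array([[np.cos(A),-np.sin(A)],[np.sin(A),np.cos(A)]])
def jigpos():
    s=manip.sense();R=s['ee_rot'];return (Rz.T@(s['tool_pos'][:2]-J)*1000).round(1),(s['tool_pos'][2]*1000).round(1),'yaw',(np.arctan2(R[1,1],R[0,1])-np.pi/2).round(3),'F',s['wrist_force'].round(1),'w',s['grip_width'].round(4),'t',s['t'].round(2)
E
python3 - <<'E'
from h import *
print(jigpos())
c=camera('scene');cv2.imwrite('pics/s4.png',c['image'][:,:,::-1]);crop('pics/s4.png','pics/c11.png',290,150,150,112,5)
c=camera('top');cv2.imwrite('pics/t4.png',c['image'][:,:,::-1]);crop('pics/t4.png','pics/c12.png',290,160,100,100,6)
E
```

```text
Traceback (most recent call last):
  File "h.py", line 28, in jigpos
    s=manip.sense();R=s['ee_rot'];return (Rz.T@(s['tool_pos'][:2]-J)*1000).round(1),(s['tool_pos'][2]*1000).round(1),'yaw',(np.arctan2(R[1,1],R[0,1])-np.pi/2).round(3),'F',s['wrist_force'].round(1),'w',s['grip_width'].round(4),'t',s['t'].round(2)
                                                                                                                                                                                                          ^^^^^^^^^^^^^^^^^^^^^
AttributeError: 'float' object has no attribute 'round'
```

```bash
sed -i "s/s\['grip_width'\].round(4)/round(float(s['grip_width']),4)/;s/s\['t'\].round(2)/round(float(s['t']),2)/" h.py
python3 - <<'E'
from h import *
print(jigpos())
c=camera('scene');cv2.imwrite('pics/s4.png',c['image'][:,:,::-1]);crop('pics/s4.png','pics/c11.png',290,150,150,112,5)
c=camera('top');cv2.imwrite('pics/t4.png',c['image'][:,:,::-1]);crop('pics/t4.png','pics/c12.png',290,160,100,100,6)
E
```

```text
(array([-159.7,    1.5]), np.float64(23.9), 'yaw', np.float64(0.242), 'F', array([-1.1, -0.2, -1.3]), 'w', 0.0116, 't', 6.82)
```

View pics/c11.png

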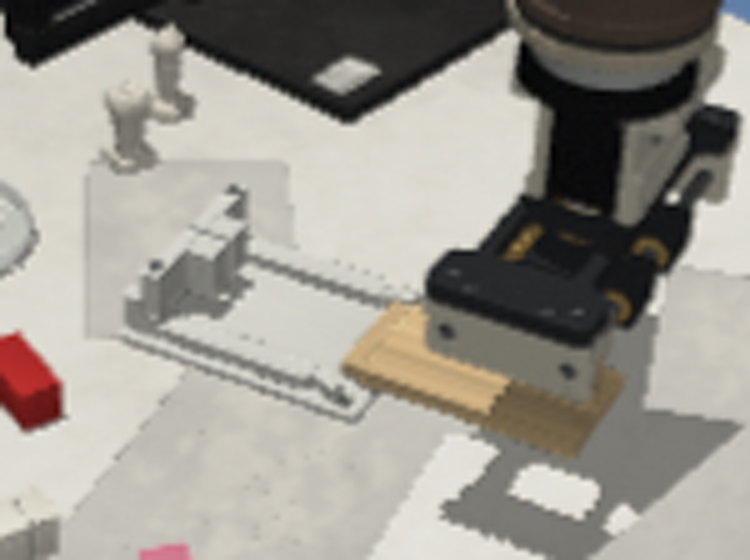

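View pics/c12.png

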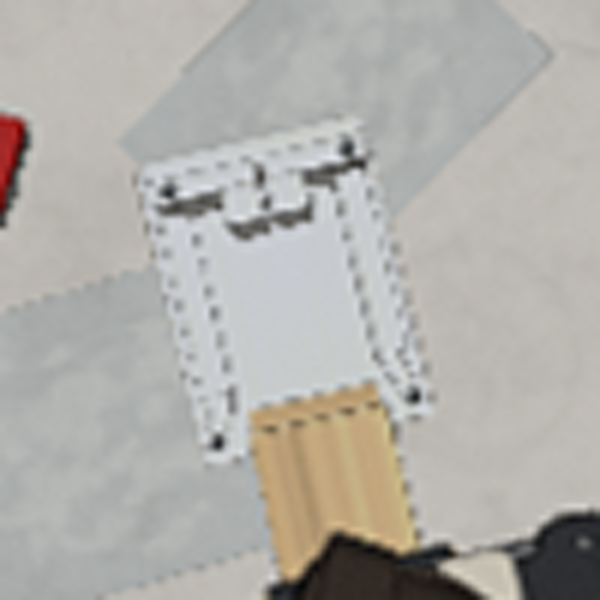

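Request:
move_arm(delta_pos=[[-1, 0, 0.1], [-2, 0, 0.1], [-3, 0, 0.1], [-4, 0, 0.1], [-5, 0, 0.1], [-6, 0, 0.1], [-6, 0, 0.1]], twist=[0, 0, 0, 0, 0, 0, 0], gripper=[1, 1, 1, 1, 1, 1, 1])

```text
t: 7.5
tool_pos: [0.4522, -0.068, 0.0228]
ee_rot: [[-0.97, -0.241, 0.002], [-0.241, 0.97, -0.0], [-0.002, -0.001, -1.0]]
wrist_force: [0.5, 0.3, -1.1]
grip_width: 0.0117
```

```bash
python3 - <<'E'
from h import *
print(jigpos())
c=camera('top');cv2.imwrite('pics/t5.png',c['image'][:,:,::-1]);crop('pics/t5.png','pics/c13.png',290,160,100,100,6)
E
```

```text
(array([-96.7,   1.8]), np.float64(22.8), 'yaw', np.float64(0.244), 'F', array([ 0.5,  0.3, -1.1]), 'w', 0.0117, 't', 7.5)
```

View pics/c13.png

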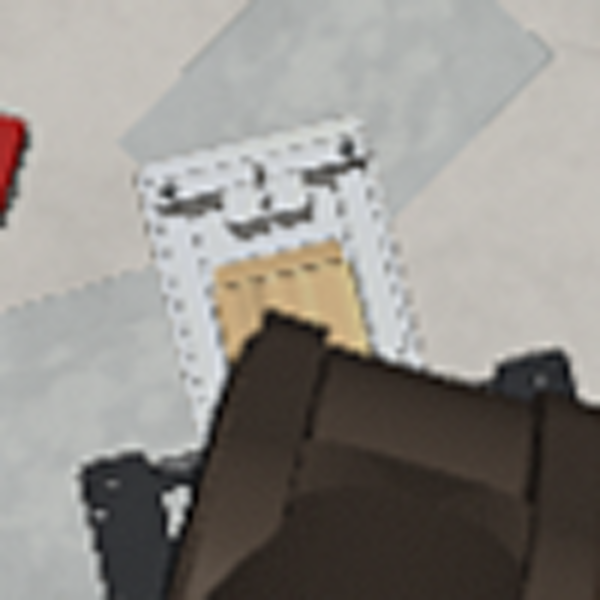

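Request:
move_arm(delta_pos=[[-1, 0, 0.05], [-2, 0, 0.05], [-2.8, 0, 0.05], [-3.2, 0, 0.05], [-3.5, 0, 0.05], [-3.7, 0, 0.05], [-3.9, 0, 0.05], [-3.9, 0, 0.05]], twist=[0, 0, 0, 0, 0, 0, 0, 0], gripper=[1, 1, 1, 1, 1, 1, 1, 1])

```text
t: 8.22
tool_pos: [0.4872, -0.0594, 0.0222]
ee_rot: [[-0.971, -0.24, 0.0], [-0.24, 0.971, 0.0], [-0.0, 0.0, -1.0]]
wrist_force: [-0.0, 0.9, -0.3]
grip_width: 0.012
```

```bash
python3 - <<'E'
from h import *
print(jigpos())
c=camera('top');cv2.imwrite('pics/t6.png',c['image'][:,:,::-1]);crop('pics/t6.png','pics/c14.png',290,160,100,100,6)
E
```

```text
(array([-60.6,   1.9]), np.float64(22.2), 'yaw', np.float64(0.242), 'F', array([-0. ,  0.9, -0.3]), 'w', 0.012, 't', 8.22)
```

View pics/c14.png

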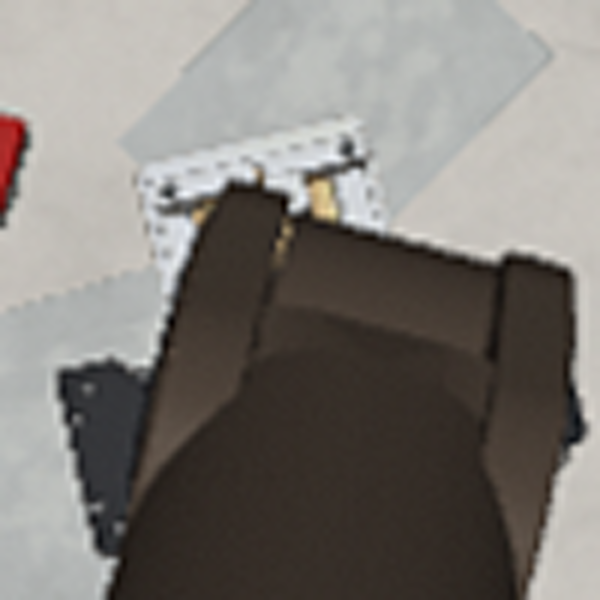

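Request:
move_arm(delta_pos=[[-0.2, 0, 0], [-0.3, 0, 0], [-0.4, 0, 0], [-0.4, 0, 0], [-0.4, 0, 0]], twist=[0, 0, 0, 0, 0], gripper=[1, 1, 1, 1, 1])

```text
t: 8.68
tool_pos: [0.489, -0.059, 0.0219]
ee_rot: [[-0.971, -0.239, -0.003], [-0.239, 0.971, -0.0], [0.003, 0.001, -1.0]]
wrist_force: [-5.3, -2.2, 3.8]
grip_width: 0.012
```

```bash
python3 -c "
from h import *
print(jigpos())"
```

```text
(array([-58.9,   1.9]), np.float64(21.9), 'yaw', np.float64(0.241), 'F', array([-5.3, -2.2,  3.8]), 'w', 0.012, 't', 8.68)
```

Request:
move_arm(delta_pos=[[-0.15, 0, 0], [-0.3, 0, 0], [-0.3, 0, 0], [-0.3, 0, 0]], twist=[0, 0, 0, 0], gripper=[1, 1, 1, 1])

```text
t: 9.02
tool_pos: [0.4891, -0.0589, 0.0219]
ee_rot: [[-0.971, -0.238, -0.008], [-0.238, 0.971, -0.0], [0.008, 0.002, -1.0]]
wrist_force: [-15.4, -4.0, 14.9]
grip_width: 0.0116
```

```bash
python3 -c "
from h import *
print(jigpos())"
```

```text
(array([-58.8,   1.9]), np.float64(21.9), 'yaw', np.float64(0.24), 'F', array([-15.4,  -4. ,  14.9]), 'w', 0.0116, 't', 9.02)
```

Request:
move_arm(delta_pos=[[0.2, 0, 0], [0.45, 0, 0], [0.45, 0, 0], [0.45, 0, 0], [0.45, 0, 0], [0.45, 0, 0], [0.45, 0, 0]], twist=[0, 0, 0, 0, 0, 0, 0], gripper=[1, 1, 1, 0.7, 0.5, 0.5, 0.5])

```text
t: 9.6
tool_pos: [0.49, -0.0586, 0.0223]
ee_rot: [[-0.971, -0.24, 0.001], [-0.24, 0.971, 0.0], [-0.001, -0.0, -1.0]]
wrist_force: [-0.2, 0.3, -0.2]
grip_width: 0.0338
```

Request:
move_arm(delta_pos=[[0, 0, -1], [0, 0, -3], [0, 0, -6], [0, 0, -10], [0, 0, -13], [0, 0, -16], [0, 0, -16]], twist=[0, 0, 0, 0, 0, 0, 0], gripper=[0.4, 0.4, 0.4, 0.3, 0.3, 0.3, 0.3])

```text
t: 10.18
tool_pos: [0.4926, -0.0593, 0.1883]
ee_rot: [[-0.971, -0.239, 0.009], [-0.239, 0.971, 0.0], [-0.009, -0.002, -1.0]]
wrist_force: [0.9, -0.4, 0.2]
grip_width: 0.0639
```

```bash
python3 - <<'E'
from h import *
print(jigpos())
i,K,R,t=wristcam();cv2.imwrite('pics/w6.png',i[:,:,::-1]);np.savez('w6.npz',K=K,R=R,t=t)
c=camera('scene');cv2.imwrite('pics/s6.png',c['image'][:,:,::-1]);crop('pics/s6.png','pics/c15.png',290,150,150,112,5)
plan((.5177,.1555,.13),np.pi/2-.296)
E
```

```text
(array([-55.5,   0.7]), np.float64(188.3), 'yaw', np.float64(0.242), 'F', array([ 0.9, -0.4,  0.2]), 'w', 0.0639, 't', 10.18)
t 10.2833 delta [-7.78 20.14  5.41] twist 0.538 rows>= 5.3
```

View pics/c15.png

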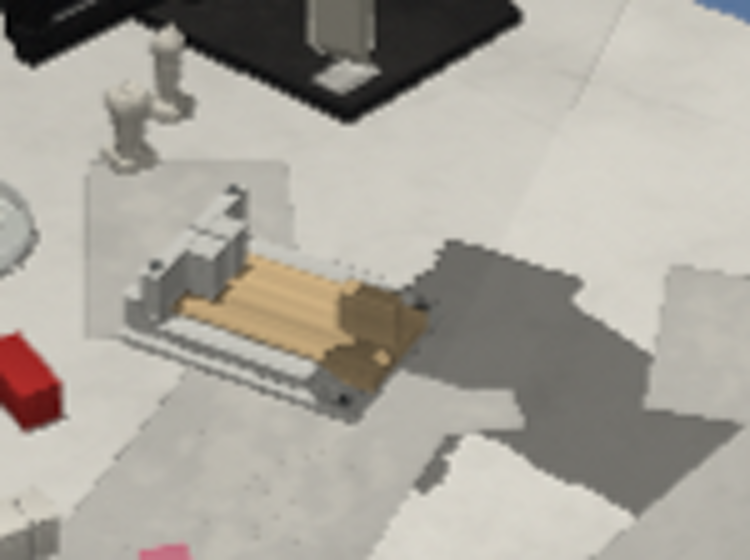

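View pics/w6.png

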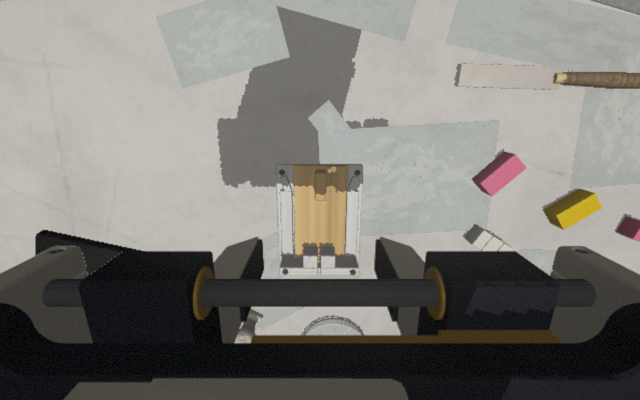

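```bash
python3 -c "
from h import *
crop('pics/w6.png','pics/c16.png',265,155,110,125,6)"
```

```text
(no output)
```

View pics/c16.png

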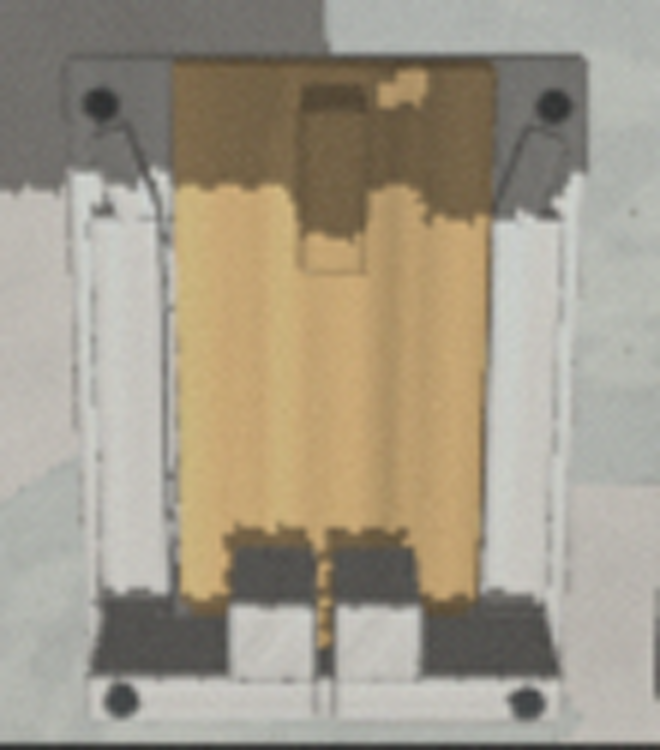

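```bash
python3 - <<'E'
from f import *
n='w6.npz';o=(265,155)
go('all base',n,o,6,[(68,60),(585,60)],[(-.075,-.05),(-.075,.05)],.006)
go('fence',n,o,6,[(229,603),(422,603)],[(.02,-.018),(.02,.018)],.0435)
go('bridgeback',n,o,6,[(90,678),(560,676)],[(.035,-.045),(.035,.045)],.0435)
go('board',n,o,6,[(172,64),(495,63)],[(-.075,-.03),(-.075,.03)],.016)
d=np.load(n)
for u,v,z in[(230,603,.0435),(422,603,.0435),(324,640,.0435),(68,60,.006),(585,60,.006),(172,64,.016),(495,64,.016),(90,716,.0435),(560,716,.0435)]:
    print((u,v),(Rz.T@(toworld(d['K'],d['R'],d['t'],(265+(u-2.5)/6,155+(v-2.5)/6),z)[:2]-J)*1000).round(1))
E
```

```text
all base [ 0.5467 -0.0461] 0.242 [[-0.3, 1.3], [0.3, -1.3]]
fence [ 0.5458 -0.0465] 0.243 [[-0.1, 0.2], [0.1, -0.2]]
bridgeback [ 0.5461 -0.0467] 0.248 [[-0.3, 1.1], [0.3, -1.1]]
board [ 0.5452 -0.0449] 0.245 [[-0.1, 0.4], [0.1, -0.4]]
(230, 603) [ 19.3 -17.1]
(422, 603) [19.2 18.3]
(324, 640) [26.9  0.3]
(68, 60) [-74.7 -48.2]
(585, 60) [-74.9  49.1]
(172, 64) [-75.7 -27.8]
(495, 64) [-75.9  31.3]
(90, 716) [ 42.9 -43.7]
(560, 716) [42.6 44.6]
```

Request:
move_arm(delta_pos=[[-1, 3, 0], [-2, 6, 1], [-3.5, 9, 2], [-5, 12.5, 3], [-6.5, 16, 4], [-7.8, 19, 5], [-7.8, 20.1, 5.4], [-7.8, 20.1, 5.4]], twist=[0.07, 0.15, 0.23, 0.31, 0.39, 0.47, 0.54, 0.54], gripper=[0.2, 0.1, 0.1, 0.1, 0.1, 0.1, 0.1, 0.1])

```text
t: 10.95
tool_pos: [0.5148, 0.1589, 0.1255]
ee_rot: [[-0.957, 0.292, -0.004], [0.292, 0.957, -0.001], [0.004, -0.002, -1.0]]
wrist_force: [-0.0, -0.0, -0.6]
grip_width: 0.0825
```

Request:
move_arm(delta_pos=[[0, 0, 0], [0, 0, 0], [0, 0, 0]], twist=[0, 0, 0], gripper=[0.1, 0.1, 0.1])

```text
t: 11.2
tool_pos: [0.5172, 0.1533, 0.1283]
ee_rot: [[-0.956, 0.295, 0.0], [0.295, 0.956, -0.001], [-0.0, -0.0, -1.0]]
wrist_force: [0.5, 0.6, 0.0]
grip_width: 0.0828
```

```bash
python3 - <<'E'
from h import *
print(jigpos())
i,K,R,t=wristcam();cv2.imwrite('pics/w7.png',i[:,:,::-1]);np.savez('w7.npz',K=K,R=R,t=t)
crop('pics/w7.png','pics/c17.png',265,170,110,90,7)
E
```

```text
(array([ 19. , 201.4]), np.float64(128.3), 'yaw', np.float64(-0.299), 'F', array([0.5, 0.6, 0. ]), 'w', 0.0828, 't', 11.2)
```

View pics/w7.png

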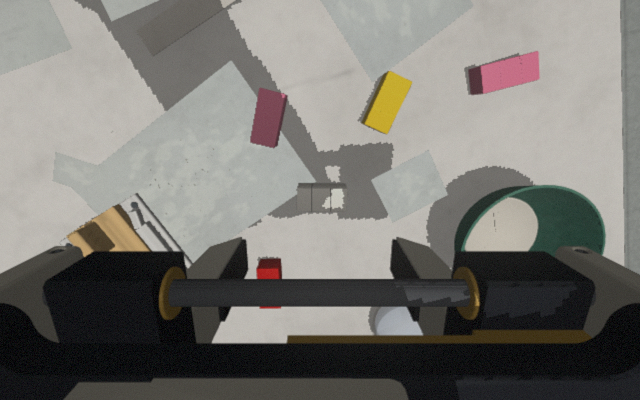

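View pics/c17.png

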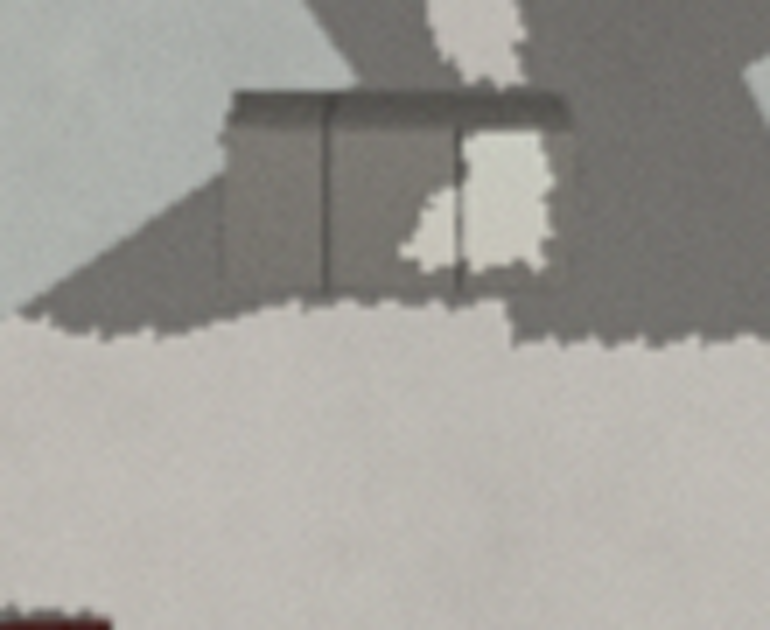

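```bash
python3 - <<'E'
from f import *
o,th=go('blank','w7.npz',(265,170),7,[(226,127),(573,127),(221,290),(575,290)],[(-.011,-.023),(-.011,.023),(.011,-.023),(.011,.023)],.022)
go('bottom','w7.npz',(265,170),7,[(236,92),(566,92)],[(-.011,-.023),(-.011,.023)],0)
plan((o[0],o[1],.006),np.pi/2+th)
E
```

```text
blank [0.5163 0.1562] -0.299 [[0.3, 0.8], [-0.2, -0.7], [-0.1, -0.3], [0.0, 0.2]]
bottom [0.5169 0.1566] -0.298 [[0.1, 0.2], [-0.1, -0.2]]
t 11.25 delta [ 0.18  0.24 12.25] twist 0.0 rows>= 2.9
```

Request:
move_arm(delta_pos=[[0.1, 0.2, 4], [0.15, 0.25, 8], [0.15, 0.25, 10.5], [0.15, 0.25, 11.7], [0.15, 0.25, 12.3], [0.15, 0.25, 12.5], [0.15, 0.25, 12.5], [0.15, 0.25, 12.5]], twist=[0, 0, 0, 0, 0, 0, 0, 0], gripper=[0.1, 0.1, 0.1, 0.1, 0.1, 0.1, 0.1, 0.1])

```text
t: 11.92
tool_pos: [0.5172, 0.1578, 0.0043]
ee_rot: [[-0.956, 0.294, 0.002], [0.294, 0.956, 0.001], [-0.001, 0.001, -1.0]]
wrist_force: [-1.2, -0.5, 1.1]
grip_width: 0.0828
```

```bash
python3 - <<'E'
from h import *
plan((.5165,.1563,.003),np.pi/2-.299)
print(manip.sense()['wrist_force'])
E
```

```text
t 11.9167 delta [ 0.03 -0.16  0.13] twist 0.001 rows>= 0.1
[-1.19737665 -0.54760192  1.09002082]
```

Request:
move_arm(delta_pos=[[0, -0.15, 0], [0, -0.15, 0], [0, -0.15, 0], [0, -0.15, 0], [0, -0.15, 0], [0, -0.15, 0], [0, -0.15, 0], [0, -0.15, 0]], twist=[0, 0, 0, 0, 0, 0, 0, 0], gripper=[0.3, 0.5, 0.7, 0.7, 0.7, 0.7, 0.7, 0.7], force=35)

```text
t: 12.58
tool_pos: [0.5159, 0.1565, 0.0033]
ee_rot: [[-0.956, 0.293, 0.0], [0.293, 0.956, 0.0], [-0.0, 0.0, -1.0]]
wrist_force: [0.0, -0.3, 1.9]
grip_width: 0.0459
```

Request:
move_arm(delta_pos=[[0, 0, -1], [0, 0, -2.5], [0, 0, -4.5], [0, 0, -6.5], [0, 0, -8], [0, 0, -9], [0, 0, -9], [0, 0, -9]], twist=[0, 0, 0, 0, 0, 0, 0, 0], gripper=[0.7, 0.7, 0.7, 0.7, 0.7, 0.7, 0.7, 0.7])

```text
t: 13.25
tool_pos: [0.516, 0.1566, 0.0935]
ee_rot: [[-0.956, 0.293, 0.001], [0.293, 0.956, 0.001], [-0.001, 0.001, -1.0]]
wrist_force: [0.2, 0.2, -0.6]
grip_width: 0.0454
```

```bash
python3 - <<'E'
from h import *
print(jigpos())
i,K,R,t=wristcam();cv2.imwrite('pics/w8.png',i[:,:,::-1]);np.savez('w8.npz',K=K,R=R,t=t)
c=camera('scene');cv2.imwrite('pics/s8.png',c['image'][:,:,::-1]);crop('pics/s8.png','pics/c18.png',210,150,180,130,4)
E
```

```text
(array([ 18.7, 204.9]), np.float64(93.5), 'yaw', np.float64(-0.298), 'F', array([ 0.2,  0.2, -0.6]), 'w', 0.0454, 't', 13.25)
```

View pics/w8.png

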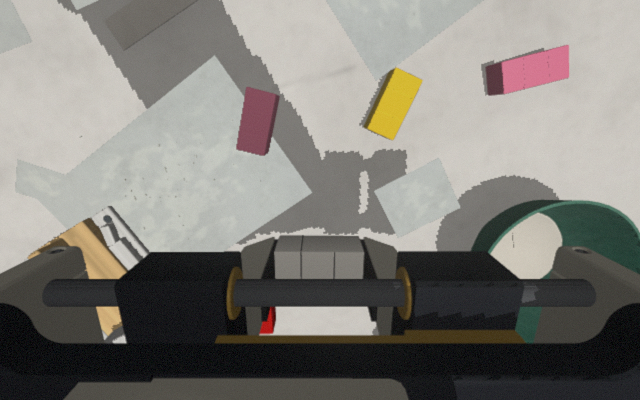

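View pics/c18.png

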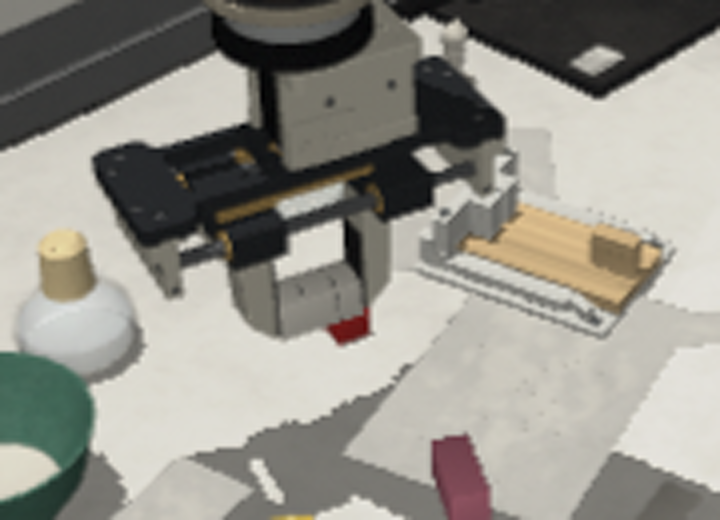

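```bash
sed -i 's/^J=.*A=.24;/J=np.array([.5462,-.0465]);A=.243;/' h.py; cat >> h.py <<'E'
def jt(x,y,z):
    p=J+Rz@np.array([x,y]);plan((p[0],p[1],z),np.pi/2+A)
E
python3 -c "
from h import *
jt(-.002,0,.085)"
```

```text
t 13.35 delta [ -8.74 -18.58   0.75] twist -0.541 rows>= 4.9
```

Request:
move_arm(delta_pos=[[-1, -2.5, 0], [-2, -5, 0], [-3.5, -8, 0], [-5, -11, 0], [-6.5, -14, 0], [-8, -17, 0], [-8.7, -18.6, 0], [-8.7, -18.6, 0.5]], twist=[-0.05, -0.13, -0.21, -0.29, -0.37, -0.46, -0.54, -0.54], gripper=[0.7, 0.7, 0.7, 0.7, 0.7, 0.7, 0.7, 0.7])

```text
t: 14.02
tool_pos: [0.5446, -0.053, 0.088]
ee_rot: [[-0.971, -0.238, 0.0], [-0.238, 0.971, -0.003], [0.0, -0.003, -1.0]]
wrist_force: [0.6, 0.4, -0.3]
grip_width: 0.0457
```

Request:
move_arm(delta_pos=[[0, 0, 0], [0, 0, 0], [0, 0, 0]], twist=[0, 0, 0], gripper=[0.7, 0.7, 0.7])

```text
t: 14.27
tool_pos: [0.544, -0.0454, 0.0876]
ee_rot: [[-0.971, -0.241, -0.001], [-0.241, 0.971, 0.001], [0.001, 0.001, -1.0]]
wrist_force: [-0.3, -0.5, 0.4]
grip_width: 0.0456
```

```bash
python3 - <<'E'
from h import *
print(jigpos());jt(-.002,0,.021)
i,K,R,t=wristcam();cv2.imwrite('pics/w9.png',i[:,:,::-1]);np.savez('w9.npz',K=K,R=R,t=t)
E
```

```text
(array([-1.8,  1.6]), np.float64(87.6), 'yaw', np.float64(0.243), 'F', array([-0.3, -0.5,  0.4]), 'w', 0.0456, 't', 14.27)
t 14.2667 delta [ 0.01 -0.17  6.66] twist 0.0 rows>= 1.6
```

View pics/w9.png

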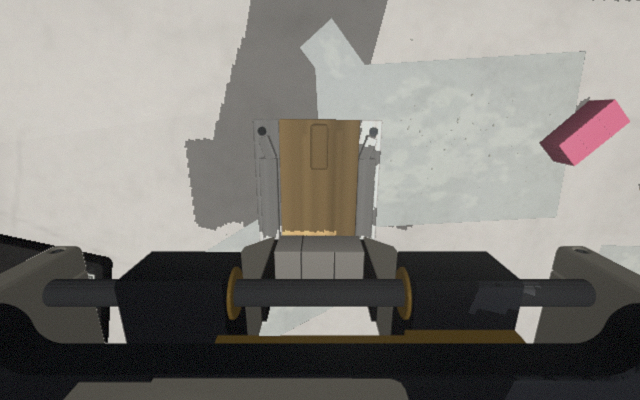

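Request:
move_arm(delta_pos=[[0, -0.1, 1.5], [0, -0.1, 3], [0, -0.1, 4.5], [0, -0.1, 5.6], [0, -0.1, 6.2], [0, -0.1, 6.5], [0, -0.1, 6.5]], twist=[0, 0, 0, 0, 0, 0, 0], gripper=[0.7, 0.7, 0.7, 0.7, 0.7, 0.7, 0.7])

```text
t: 14.9
tool_pos: [0.5445, -0.0475, 0.0229]
ee_rot: [[-0.971, -0.24, -0.001], [-0.24, 0.971, 0.0], [0.001, 0.0, -1.0]]
wrist_force: [-0.2, 0.1, -0.8]
grip_width: 0.0463
```

```bash
python3 - <<'E'
from h import *
print(jigpos())
E
```

```text
(array([-1.9, -0.6]), np.float64(22.9), 'yaw', np.float64(0.243), 'F', array([-0.2,  0.1, -0.8]), 'w', 0.0463, 't', 14.9)
```

Request:
move_arm(delta_pos=[[0, 0, 0.2], [0, 0, 0.35], [0, 0, 0.45], [0, 0, 0.45], [0, 0, 0.45]], twist=[0, 0, 0, 0, 0], gripper=[0.7, 0.7, 0.7, 0.7, 0.7])

```text
t: 15.32
tool_pos: [0.5451, -0.0479, 0.0193]
ee_rot: [[-0.971, -0.24, 0.001], [-0.24, 0.971, 0.0], [-0.001, -0.0, -1.0]]
wrist_force: [-0.6, 1.0, 5.0]
grip_width: 0.046
```

```bash
python3 - <<'E'
from h import *
print(jigpos())
E
```

```text
(array([-1.4, -1.1]), np.float64(19.3), 'yaw', np.float64(0.242), 'F', array([-0.6,  1. ,  5. ]), 'w', 0.046, 't', 15.32)
```

Request:
move_arm(delta_pos=[[-0.3, 0, 0], [-0.6, 0, 0], [-0.8, 0, 0], [-1.0, 0, 0], [-1.1, 0, 0], [-1.1, 0, 0]], twist=[0, 0, 0, 0, 0, 0], gripper=[0.7, 0.7, 0.7, 0.7, 0.7, 0.7])

```text
t: 15.82
tool_pos: [0.5544, -0.0459, 0.0193]
ee_rot: [[-0.971, -0.239, -0.002], [-0.239, 0.971, -0.0], [0.002, 0.0, -1.0]]
wrist_force: [-6.0, -1.1, 12.4]
grip_width: 0.0457
```

```bash
python3 - <<'E'
from h import *
print(jigpos())
E
```

```text
(array([ 8.1, -1.4]), np.float64(19.3), 'yaw', np.float64(0.241), 'F', array([-6. , -1.1, 12.4]), 'w', 0.0457, 't', 15.82)
```

Request:
move_arm(delta_pos=[[-0.1, 0, 0], [-0.2, 0, 0], [-0.2, 0, 0], [-0.2, 0, 0]], twist=[0, 0, 0, 0], gripper=[0.7, 0.7, 0.7, 0.7])

```text
t: 16.15
tool_pos: [0.5549, -0.0458, 0.0193]
ee_rot: [[-0.971, -0.239, -0.004], [-0.239, 0.971, -0.0], [0.004, 0.001, -1.0]]
wrist_force: [-10.8, -2.6, 16.8]
grip_width: 0.0454
```

```bash
python3 - <<'E'
from h import *
print(jigpos())
E
```

```text
(array([ 8.6, -1.4]), np.float64(19.3), 'yaw', np.float64(0.241), 'F', array([-10.8,  -2.6,  16.8]), 'w', 0.0454, 't', 16.15)
```

Request:
move_arm(delta_pos=[[-0.1, 0, -0.05], [-0.2, 0, -0.12], [-0.25, 0, -0.15], [-0.25, 0, -0.15], [-0.25, 0, -0.15]], twist=[0, 0, 0, 0, 0], gripper=[0.7, 0.7, 0.7, 0.7, 0.7])

```text
t: 16.57
tool_pos: [0.5549, -0.0457, 0.0193]
ee_rot: [[-0.971, -0.238, -0.009], [-0.238, 0.971, -0.001], [0.009, 0.001, -1.0]]
wrist_force: [-12.7, -3.4, 7.2]
grip_width: 0.0458
```

```bash
python3 - <<'E'
from h import *
print(jigpos())
i,K,R,t=wristcam();cv2.imwrite('pics/w10.png',i[:,:,::-1])
c=camera('scene');cv2.imwrite('pics/s10.png',c['image'][:,:,::-1]);crop('pics/s10.png','pics/c19.png',280,150,120,100,6)
print(jigpos())
E
```

```text
(array([ 8.6, -1.4]), np.float64(19.3), 'yaw', np.float64(0.241), 'F', array([-12.7,  -3.4,   7.2]), 'w', 0.0458, 't', 16.57)
(array([ 8.6, -1.4]), np.float64(19.3), 'yaw', np.float64(0.241), 'F', array([-12.6,  -4.4,   6.7]), 'w', 0.0454, 't', 16.67)
```

View pics/c19.png

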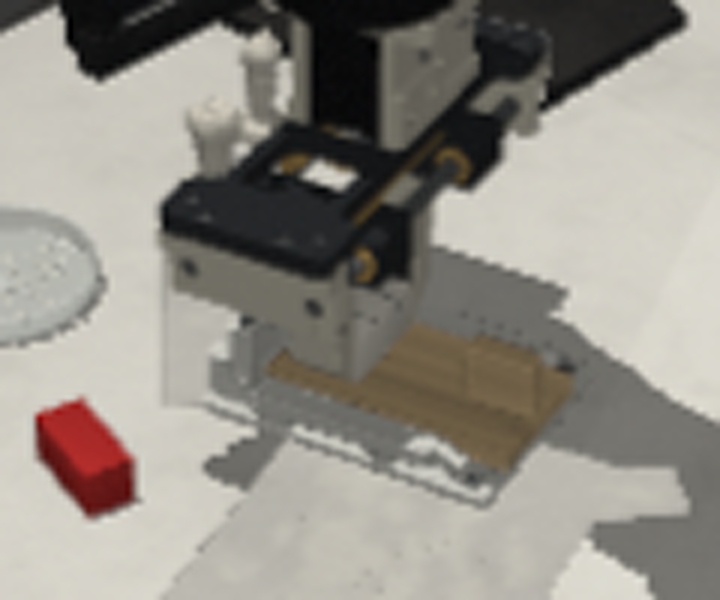

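View pics/w10.png

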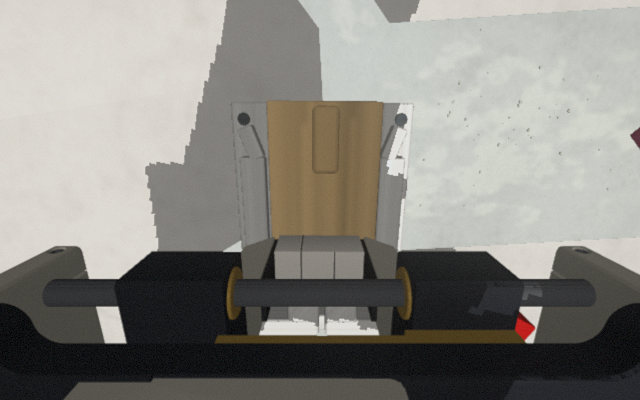

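Request:
move_arm(delta_pos=[[0, 0, 0.05], [0, 0, 0.06], [0, 0, 0.06], [0, 0, 0.06], [0, 0, 0.06], [0, 0, 0.06], [0, 0, 0.06], [0, 0, 0.06]], twist=[0, 0, 0, 0, 0, 0, 0, 0], gripper=[0.7, 0.7, 0.7, 0.7, 0.7, 0.7, 0.7, 0.7])

```text
t: 17.33
tool_pos: [0.5549, -0.0457, 0.0193]
ee_rot: [[-0.971, -0.238, -0.008], [-0.238, 0.971, -0.001], [0.008, 0.001, -1.0]]
wrist_force: [-15.4, -4.0, 14.8]
grip_width: 0.0457
```

```bash
python3 - <<'E'
from h import *
print(jigpos())
i,K,R,t=wristcam();cv2.imwrite('pics/w11.png',i[:,:,::-1]);crop('pics/w11.png','pics/c20.png',225,90,190,260,3);crop('pics/w11.png','pics/c20.png',225,90,190,260,2.3)
for k in range(4): camera('top')
print(jigpos())
E
```

```text
(array([ 8.6, -1.3]), np.float64(19.3), 'yaw', np.float64(0.241), 'F', array([-15.4,  -4. ,  14.8]), 'w', 0.0457, 't', 17.33)
(array([ 8.6, -1.4]), np.float64(19.3), 'yaw', np.float64(0.241), 'F', array([-14.9,  -3.4,  15.2]), 'w', 0.0456, 't', 17.58)
```

View pics/c20.png

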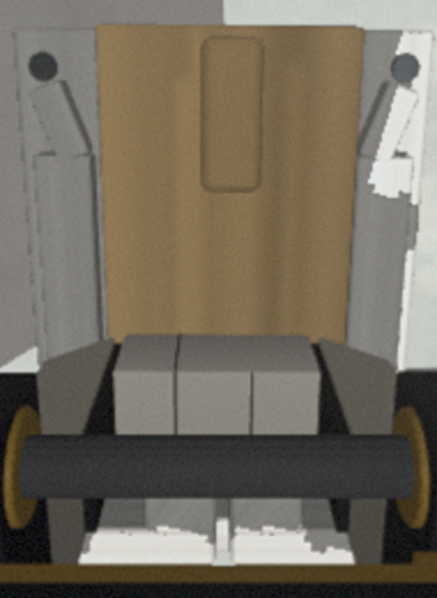

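Request:
move_arm(delta_pos=[[-0.05, 0, -0.03], [-0.1, 0, -0.06], [-0.1, 0, -0.06], [-0.1, 0, -0.06], [-0.1, 0, -0.06], [-0.1, 0, -0.06], [-0.1, 0, -0.06], [-0.1, 0, -0.06]], twist=[0, 0, 0, 0, 0, 0, 0, 0], gripper=[0.7, 0.7, 0.7, 0.7, 0.7, 0.7, 0.7, 0.7])

```text
t: 18.25
tool_pos: [0.5549, -0.0457, 0.0193]
ee_rot: [[-0.971, -0.238, -0.01], [-0.238, 0.971, -0.001], [0.01, 0.001, -1.0]]
wrist_force: [-15.9, -5.0, 10.7]
grip_width: 0.046
```

```bash
python3 - <<'E'
from h import *
print(jigpos())
c=camera('top');cv2.imwrite('pics/t12.png',c['image'][:,:,::-1])
print(jigpos())
E
```

```text
(array([ 8.6, -1.4]), np.float64(19.3), 'yaw', np.float64(0.241), 'F', array([-15.9,  -5. ,  10.7]), 'w', 0.046, 't', 18.25)
(array([ 8.6, -1.4]), np.float64(19.3), 'yaw', np.float64(0.24), 'F', array([-15.7,  -4.2,  10.4]), 'w', 0.0456, 't', 18.3)
```

View pics/t12.png

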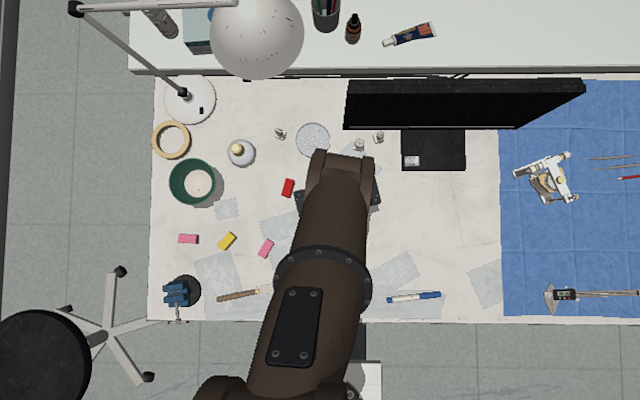

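Bystanders are unchanged: the dish is at (313,138) and the molars are at (280,133), (360,145) and (379,137). The hold is steady.

```bash
python3 -c "
from plant import order
print(order.job_done())"
```

```text
the job is handed in; nothing more can be done
None
```

I slid the board home, set the blank against the fence and handed the job in at about 18 s while still holding it with a diagonal push. No verdict was reported.

- **Board:** I gripped it by the rib and slid it along the channel under the fence. A push of about 15 N against the end stop gave no further movement. Afterwards the wrist picture showed its rear edge level with the jig's near edge, parallel to the jig, resting about 1.5 mm to the left.
- **Blank:** I gripped the white pencil-lined block by its ends and set it flat on the board. I then slid it forward until it stopped at the fence. It sits about 1.4 mm off the slit, with yaw within about 0.003 rad of the jig.
- **Final push:** The last wrist readings were about 16 N forward and 10.5 N down, and both the force and the position held steady. The contact forces on fence and board cannot be read directly. Allowing for a board friction of 0.6, I estimate about 10 N on each.
- **Rest of the bench:** In the last top picture the dish and the molars were where they started.
- **Disagreements:** My jig position differed by 1–2 mm between pictures, within the stated calibration. The rib grip also pulled the board about 4 mm sideways before lifting, which made no difference once it was in the channel.

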